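# Wedge a flow-cell stack tight in its clamping frame

## Task

Clamp the flow-cell stack in its frame: put the thin end of the tapered key into the channel between the solid block and the stack, flat on the frame's floor, and let go of it while it is still loose. Then tap the key's head further in until the key is wedged tight and firm taps no longer drive it in, but do not force it, as the cell plates crack. Leave everything else on the bench where it is.

Things in the scene. Friction and masses are not known exactly. Their poses are not given: they have to be found in the camera images.
- frame: Aluminium clamping frame fixed to the bench. Origin: on the bench surface, below the middle of the channel's mouth. The channel runs from there along the frame's +x for 50 mm, open above and at both ends, floor 10 mm above the bench. Its -y wall is a solid block (30 mm thick, top 46 mm above the bench), flat face at y = -11 mm, parallel to x. Its +y wall is the slanted front of the cell stack
- stack_front (a point): Fixed point of the frame at its x = 32 mm, y = 0, 45 mm above the bench, over the narrow end of the gap. The stack's slanted front (x = 0 to 32 mm) tapers 1 in 7.5, narrowing along +x. The gap there, block to stack, differs from start to start: 10.5 to 14.5 mm, and 4.3 mm more at the mouth. The stack rests on stiff rubber pads and yields along +y by 1 mm per 10 N
- stop_top (a point): Top of the frame's end stop, 72 mm above the bench, at frame x = 26, y = 148 mm. Between it and the channel stands the cell stack: black and steel plates between two clear ones, 84 mm along x (x = -16 to 68 mm), y = 22 to 117 mm, 71 mm high
- tongue_end (a point): Outer end of the narrow floor tongue that comes out of the mouth towards the frame's -x and carries the key: at x = -105 mm, y = 0, on its top, 10 mm above the bench. The tongue is 22 mm wide (y = -11 to 11 mm), narrower than the key's head
- key: Tapered key of grey plastic, about 100 g, 30 mm high, 118 mm long, standing on the bench as it is used. Origin: on its underside, below the middle of its head, a block 28 mm along x, 30 mm along y. The tapered part runs 90 mm from it along +x: -y face straight at y = -11 mm, +y face from y = +11 mm at the head to -1 mm at the thin end (22 to 10 mm thick, 1 in 7.5)
- key_nose (a point): Middle of the key's thin end face: 104 mm along the key's x from its origin, y = -6 mm, 15 mm above its underside. With key and frame axes parallel and the key's origin at frame y = 0, its straight face touches the block. The key meets both walls with this point 36 to 66 mm past the mouth, depending on the gap; 4 to 15 mm more makes it tight
- key_back (a point): Middle of the back of the key's head, where it is tapped along +x: 14 mm behind the key's origin, 15 mm above its underside. Leaning on it with 15 to 20 N at the end of each tap makes the key tight, and it stays jammed; under 6 N leaves it loose, a push or blow over about 35 N cracks the cell plates. The first jolt of a blow reads high though it drives the key little, so tap repeatedly
- bar: Bystander: plain bar of the same grey plastic, 118 x 22 x 30 mm, no head and no taper. Origin on its underside, 14 mm from one end on its middle line. It and the key may change places
- vial1: Bystander: glass sample vial, white cap, 25 mm across, 60 mm high. Origin under its centre
- vial2: Bystander: glass sample vial like the first
- vial3: Bystander: glass sample vial like the first
- amber: Bystander: amber bottle, 60 mm across, 115 mm high. Origin under its centre
- dropper: Bystander: small amber bottle, 34 mm across, 62 mm high. Origin under its centre
- beaker: Bystander: glass beaker, 70 mm across, 80 mm high. Origin under its centre
- wrench: Bystander: steel wrench, 140 mm, lying flat. Origin near its middle
Mind the look-alikes: they are no part of the job. What is shaped like the key but green or pink is not meant.

How it is judged:
By the outcome, as a careful person would: the job done as asked, in the order asked, and still so for the second after the job is handed in, with the robot touching nothing.
It also fails if it takes over 64 s, if anything falls off the work surface, if the arm or the gripper's body presses on something with over 40 N, if the wrist force passes 120 N, or if a joint passes its speed limit or range.

## Robot

A 6-joint arm with a two-finger parallel gripper is mounted at the origin on the work surface. World frame = base frame: x ahead of the robot, y to its left, z up, the work surface at z = 0. Lengths are in m, angles in rad, forces in N, time in s.
With the tool pointing down it reaches from about 0.25 to 0.725 m from the base axis. Payload 4 kg.
Tool frame: the origin (TCP) lies at the very end of the fingers, on their centre line; the grasp point (between the pads) lies 19 mm behind it; z points along the fingers, y is the line along which they close (so a half turn about z gives the same grasp; the last joint's range is limited). The gripper opens to 85 mm and grips with 20 to 120 N. Pads are 22 mm wide; open, the fingers measure 114 mm over their backs; the gripper's body (76 mm by 85 mm) begins 54 mm behind the grasp point. The pads swing forward as they close: fully open they stand 13 mm farther back than shut.
Start: joints at [1.23, 0.241, 0.005, 1.335, 0, 1.571], TCP at [0.167, 0.471, 0.231] pointing down, gripper open.
Joint ranges: [-2.72, 2.72], [-1.05, 1.87], [-1.09, 1.28], [-1.99, 2.15], [-1.42, 1.44], [-3.14, 3.14]. Speed limits (rad/s): [2.79, 2.79, 3.14, 3.14, 3.14, 3.14].

## Interface

Orientations are given as a unit quaternion [x, y, z, w].
In Python, from cell import env gives the robot as it stands.
- The arm moves only by the tool drive_tool, never from a script. Its argument "rows" is a list of rows, each an object of numbers: "tx", "ty", "tz": the shift along the tool's x, y, z in mm; "wx", "wy", "wz": the turn, a rotation vector about the tool's x, y, z in degrees; "fingers": the opening in per cent of the stroke, from 0 (shut) to 100 (fully open). A call has 1 to 12 rows; each row shifts and turns the commanded pose from where the row before left it, along the tool's axes as they then stand; what a row does not reach is not made up. A row lasts 1/10 s, in which the tool goes at most 50 mm and 8.59 degrees, less where a joint would pass 70% of its speed; a pose out of reach is approached as far as the arm can. A call is refused whole if a number of a shift passes 50 or a number of a turn 8.59, either way. A call with a gripper value outside its range is refused whole. The fingers move at their own pace and stop on an object; the grip force is fixed at half the most. Time passes only in rows, so rows that do not move let the fingers close. It gives the time, the measured TCP pose, the force, the opening and the grip force at its end, in the units of the state.
- env.get_state(): the state, without advancing time (a new reading comes with each control period).
- env.get_image(name): name is "scene" or "top" or "wrist"; returns a dict with "img" (384x512x3 uint8, blue, green, red), "fx", "fy", "cx", "cy" (pixels), "k1" (the pictures are not rectified: a ray, as slopes to the right and down, at radius r is drawn at 1 + k1 r^2 times it, then the intrinsics apply), "R" (3x3) and "t" (3): a world point X has camera coordinates R X + t. Camera axes: x right, y down, z forward; pixel columns grow to the right and rows downward; lengths in m; the calibration is good to about 2 mm. A picture is of the moment at which its call begins. There is no depth.
- env.hand_in(): hands the job in; it is judged then, once.
The state is a dict: "time": time; "joints": joint angles; "qvel": joint speeds; "joint_torque": joint torques, N m; "ee_pos": TCP position; "tool_rot": TCP orientation; "force": force on the tool from outside, world axes, zero at the start; "ft_torque": the same for the moment, N m; "grip_width": opening from 0.0 (shut) to 1.0 (fully open); "gripper_force": force on a finger pad.
Only numpy, scipy, OpenCV 4.12 (cv2) and the standard library are available. Lean on these libraries where they do the work, as an engineer would, in place of code of your own. Each camera call takes 0.05 s, during which the arm holds its last target. There are 200 camera calls.

## Working session

There is one attempt and no reset: what is moved stays moved. The work goes in short steps, Python scripts to look and compute and a tool call to move; the robot and the scene stay as the last step left them, time stands still between calls to the robot, and variables do not carry over. Pictures are saved under pics/ and viewed, at most 10 in all, crops included, and the job is handed in when it is done.

Besides the shell and the picture viewer there is one more tool, called after ">>>" as name([rows], argument=value, ...), one row to a line, values as JSON. drive_tool: Moves the arm, as the interface text tells. Its arguments: {"type":"object","properties":{"rows":{"type":"array","items":{"type":"object","properties":{"tx":{"type":"number"},"ty":{"type":"number"},"tz":{"type":"number"},"wx":{"type":"number"},"wy":{"type":"number"},"wz":{"type":"number"},"fingers":{"type":"number"}}}}},"required":["rows"]}

```bash
mkdir -p pics; cat > h.py <<'E'
import numpy as np, cv2, json
from cell import env
def grab(n,f):
    d=env.get_image(n); cv2.imwrite(f'pics/{f}.png',d['img'])
    np.savez(f'pics/{f}.npz',**{k:np.array(v) for k,v in d.items()}); return d
def ray(d,u,v):
    K=np.array([[d['fx'],0,d['cx']],[0,d['fy'],d['cy']],[0,0,1]],float)
    p=cv2.undistortPoints(np.array([[[u,v]]],float),K,np.array([float(d['k1']),0,0,0]))[0,0]
    R=np.array(d['R']);return -R.T@np.array(d['t']),R.T@np.array([p[0],p[1],1])
def at(d,u,v,z):
    c,r=ray(d,u,v);return c+r*(z-c[2])/r[2]
def proj(d,X):
    c=np.array(d['R'])@np.array(X)+d['t'];s=c[:2]/c[2];s=s*(1+d['k1']*(s@s))
    return s*[d['fx'],d['fy']]+[d['cx'],d['cy']]
def load(f): return {k:v for k,v in np.load(f'pics/{f}.npz').items()}
E
python3 - <<'E'
from h import *
for n in('scene','top'):
    d=grab(n,n+'0'); print(n,d['fx'],d['k1'],np.round(-np.array(d['R']).T@d['t'],3))
a=cv2.imread('pics/top0.png');cv2.imwrite('pics/top0b.png',cv2.resize(a,(800,600),interpolation=cv2.INTER_CUBIC))
a=cv2.imread('pics/scene0.png');cv2.imwrite('pics/scene0b.png',cv2.resize(a,(800,600),interpolation=cv2.INTER_CUBIC))
print(env.get_state())
E
```

```text
scene 400.8236860701222 0.018761623265490752 [1.045 0.753 0.904]
top 372.79128946875716 -0.0032205255100974683 [0.438 0.04  1.25 ]
{'time': 0.1, 'joints': array([ 1.22997996e+00,  2.41363266e-01,  3.85590732e-03,  1.33523020e+00,
       -4.48936306e-05,  1.57079334e+00]), 'qvel': array([ 1.22257548e-03, -5.80744734e-04,  1.92175478e-03, -1.30462213e-04,
        3.97863118e-04, -2.92835156e-05]), 'joint_torque': array([-3.31285200e-04, -3.73138547e+01,  2.53010148e+01,  1.08511603e-02,
       -1.64476160e-05, -6.91050150e-07]), 'ee_pos': array([0.16694737, 0.47069012, 0.23048804]), 'tool_rot': array([ 1.69583061e-01,  9.85515420e-01, -9.60365056e-04, -1.42481561e-04]), 'force': array([-0.0827142 ,  0.74327328,  0.15809803]), 'ft_torque': array([-0.00209579, -0.00488813, -0.02904779]), 'gripper_force': 0.0, 'grip_width': 0.9979248412972481}
```

View pics/top0b.png

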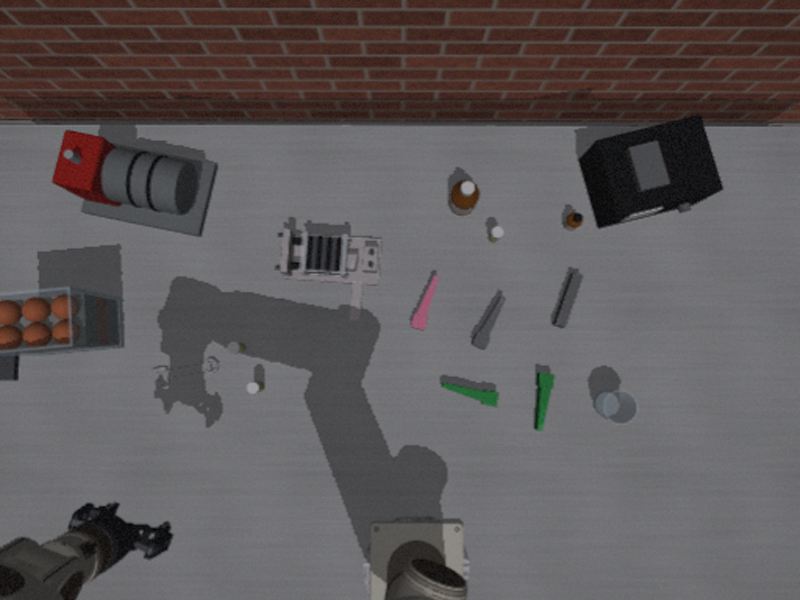

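View pics/scene0b.png

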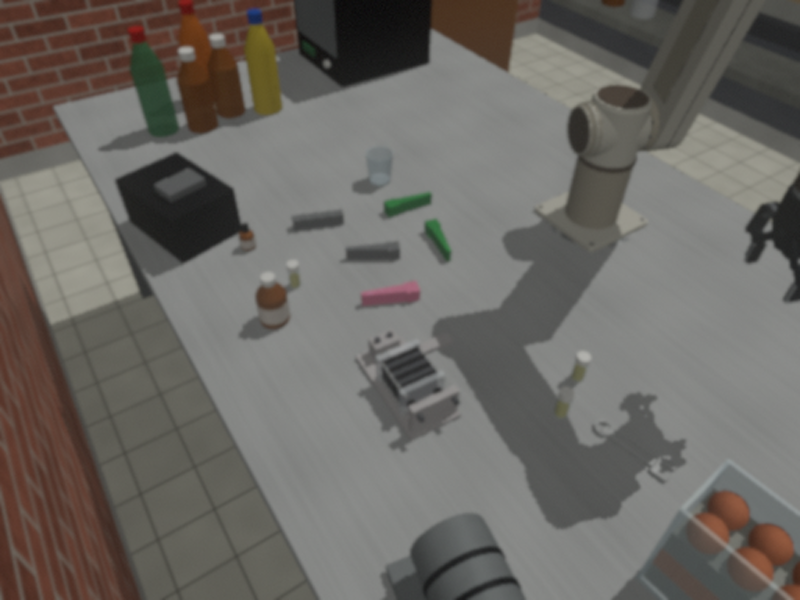

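The top view shows the grey candidates. At (488,320) there is a tapered one with its head at (482,340), which I take for the key. At (567,297) there is a plain bar. The look-alikes are pink at (425,300) and green at (470,392) and (543,400). The frame is at (330,255), with its tongue at (356,300) pointing towards the robot. I'll check the choice in a close crop.

```bash
python3 - <<'E'
from h import *
d=load('top0');a=d['img']
k=a[180:240,290:380];f=a[135:210,170:255]
k=cv2.resize(k,(400,267),interpolation=cv2.INTER_CUBIC);f=cv2.resize(f,(400,353),interpolation=cv2.INTER_CUBIC)
o=np.zeros((353,800,3),np.uint8);o[:267,:400]=k;o[:,400:]=f
cv2.imwrite('pics/c0.png',np.clip(o.astype(float)*1.5,0,255).astype(np.uint8))
s=.64
for n,u,v,z in[('head',482,340,.03),('nose',502,293,.03),('tongue end',355,318,.01),('tongue mouth',357,284,.01),('stack',325,253,.071),('block',367,258,.046)]:
    print(n,np.round(at(d,u*s,v*s,z),3))
E
```

```text
head [ 0.472 -0.138  0.03 ]
nose [ 0.571 -0.182  0.03 ]
tongue end [0.519 0.129 0.01 ]
tongue mouth [0.592 0.125 0.01 ]
stack [0.648 0.187 0.071]
block [0.642 0.103 0.046]
```

View pics/c0.png

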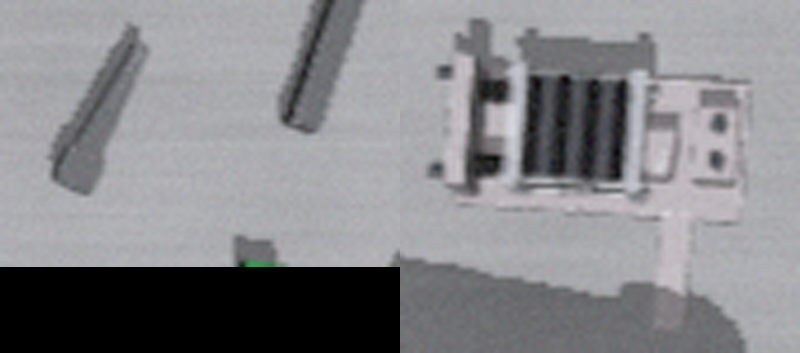

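The crop confirms it. The left object has the head and the taper, so it is the key, and its neighbour is a plain bar. Next I move over the frame for a close wrist view.

>>> drive_tool([
  {"tx": -40, "ty": -16},
  {"tx": -40, "ty": -16},
  {"tx": -40, "ty": -16},
  {"tx": -40, "ty": -16},
  {"tx": -40, "ty": -16},
  {"tx": -40, "ty": -16},
  {"tx": -40, "ty": -16},
  {"tx": -40, "ty": -16},
  {"tx": -40, "ty": -16},
  {"tx": -40, "ty": -16},
  {"tx": -40, "ty": -16},
  {"tz": 0},
])

```text
validation failed for argument at $.ro...
```

```bash
python3 - <<'E'
from h import *
d=grab('wrist','w1');s=env.get_state()
c=-np.array(d['R']).T@d['t'];print('cam',c,'look',np.array(d['R'])[2],d['fx'],d['k1']);print(s['time'],s['ee_pos'],s['tool_rot'],s['joints'])
cv2.imwrite('pics/w1b.png',cv2.resize(d['img'],(800,600),interpolation=cv2.INTER_CUBIC))
E
```

```text
cam [0.09736747 0.49612369 0.37387249] look [ 0.27777551 -0.09953618 -0.95547544] 306.31979054171273 -0.032975301504226215
0.15 [0.1669657  0.47079971 0.23061039] [ 1.69571801e-01  9.85517508e-01 -7.92637504e-04 -1.29425108e-04] [ 1.22999977e+00  2.41257752e-01  4.03851668e-03  1.33518330e+00
 -1.37263511e-05  1.57079022e+00]
```

View pics/w1b.png

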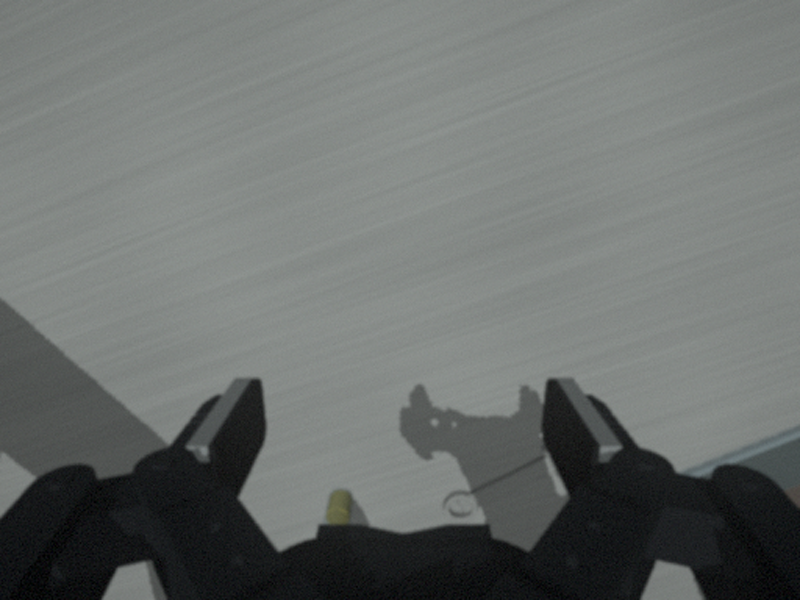

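The call was refused, so the wrist view shows only bare bench at the start pose. I'll retry with every field filled in.

>>> drive_tool([
  {"tx": -40, "ty": -16, "tz": 0, "wx": 0, "wy": 0, "wz": 0, "fingers": 100},
  {"tx": -40, "ty": -16, "tz": 0, "wx": 0, "wy": 0, "wz": 0, "fingers": 100},
  {"tx": -40, "ty": -16, "tz": 0, "wx": 0, "wy": 0, "wz": 0, "fingers": 100},
  {"tx": -40, "ty": -16, "tz": 0, "wx": 0, "wy": 0, "wz": 0, "fingers": 100},
  {"tx": -40, "ty": -16, "tz": 0, "wx": 0, "wy": 0, "wz": 0, "fingers": 100},
  {"tx": -40, "ty": -16, "tz": 0, "wx": 0, "wy": 0, "wz": 0, "fingers": 100},
  {"tx": -40, "ty": -16, "tz": 0, "wx": 0, "wy": 0, "wz": 0, "fingers": 100},
  {"tx": -40, "ty": -16, "tz": 0, "wx": 0, "wy": 0, "wz": 0, "fingers": 100},
  {"tx": -40, "ty": -16, "tz": 0, "wx": 0, "wy": 0, "wz": 0, "fingers": 100},
  {"tx": -40, "ty": -16, "tz": 0, "wx": 0, "wy": 0, "wz": 0, "fingers": 100},
  {"tx": -40, "ty": -16, "tz": 0, "wx": 0, "wy": 0, "wz": 0, "fingers": 100},
  {"tx": 0, "ty": 0, "tz": 0, "wx": 0, "wy": 0, "wz": 0, "fingers": 100},
])

```text
time: 1.35
ee_pos: [0.5261, 0.1547, 0.2303]
tool_rot: [0.173, 0.985, -0.001, 0.0]
force: [-1.1, 0.2, -0.6]
grip_width: 1.0
gripper_force: 0.0
```

```bash
python3 - <<'E'
from h import *
d=grab('wrist','w2')
a=np.clip(d['img'].astype(float)*1.3,0,255).astype(np.uint8)
cv2.imwrite('pics/w2b.png',cv2.resize(a,(800,600),interpolation=cv2.INTER_CUBIC))
for X in[(.52,.129,.01),(.592,.125,.01),(.642,.103,.046)]:print(proj(d,X)/.64)
E
```

```text
[368.59560312 249.99459173]
[395.85217842 333.08092545]
[390.83274906 415.37325328]
```

View pics/w2b.png

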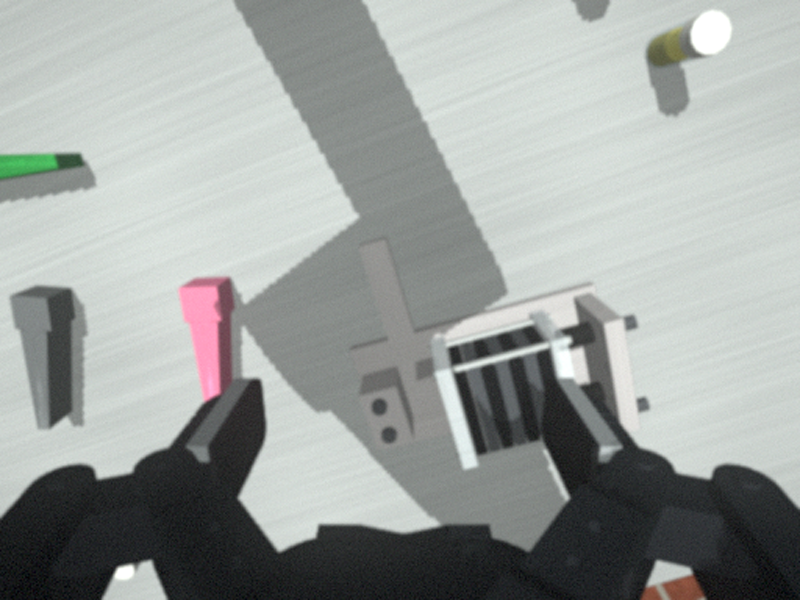

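The wrist view shows the tongue end at (373,240), the block with two holes at (385,410), the stack at (500,380) and the key at (45,360). I'll enlarge the frame and key to get corner pixels.

```bash
python3 - <<'E'
from h import *
a=cv2.convertScaleAbs(load('w2')['img'],alpha=1.5)
o=np.zeros((600,800,3),np.uint8)
f=cv2.resize(a[150:285,217:317],(440,594),interpolation=cv2.INTER_CUBIC)
k=cv2.resize(a[178:280,0:60],(348,592),interpolation=cv2.INTER_CUBIC)
o[:594,:440]=cv2.convertScaleAbs(f,alpha=1.3);o[:592,450:798]=k
cv2.imwrite('pics/c2.png',o)
E
```

```text
(no output)
```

View pics/c2.png

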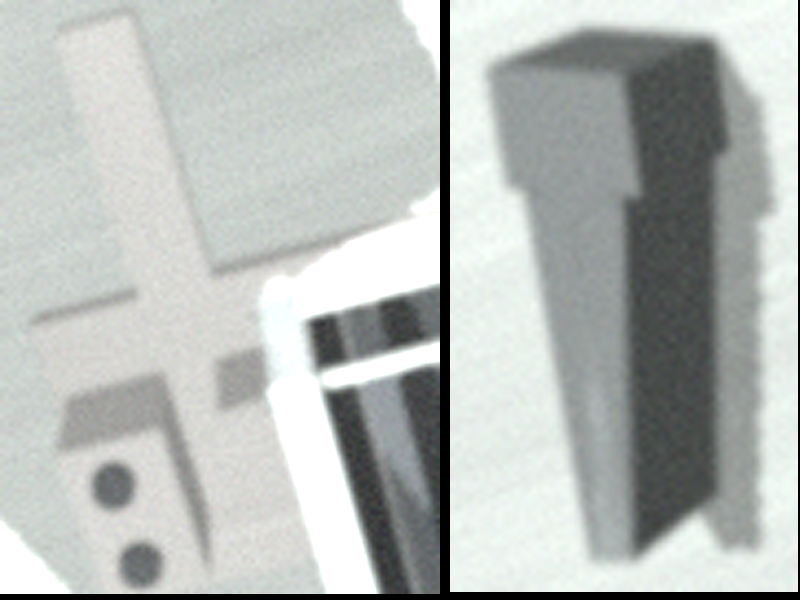

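The crop gives corners at the tongue end (58,38) and (131,10), the block front base (68,402)–(162,374) and the block top (55,450)–(162,430). On the key, the head corners are (490,70), (628,72), (640,195) and (507,187), with the tip at (590,558)–(633,558). Next is a least-squares pose fit.

```bash
cat > fit.py <<'E'
from h import *
from scipy.optimize import least_squares
def pose(d,pts,uv,x0,extra=0):
    # pts: callable(e)->Nx3
    def X(p):
        c,s=np.cos(p[2]),np.sin(p[2]);P=np.array(pts(p[3:]),float)
        return np.c_[p[0]+c*P[:,0]-s*P[:,1],p[1]+s*P[:,0]+c*P[:,1],P[:,2]]
    f=lambda p:(np.array([proj(d,q) for q in X(p)])-uv).ravel()
    r=least_squares(f,x0,x_scale=[.01,.01,.1]+[.01]*extra,loss='soft_l1');return r.x,f(r.x).reshape(-1,2)
E
python3 - <<'E'
from fit import *
d=load('w2')
kp=[(-14,-15),(-14,15),(14,15),(14,-15),(14,-11),(14,11),(104,-11),(104,-1)]
ku=np.array([(490,70),(628,72),(640,195),(507,187),(525,190),(625,197),(590,558),(633,558)],float)
ku=(ku-[450,0])/5.8+[0,178]-.4
for m in(1,-1):
    p,r=pose(d,lambda e:[(a/1e3,m*b/1e3,.03) for a,b in kp],ku,[.47,-.138,-.42])
    print('key',m,p,np.degrees(p[2]));print(np.round(r,1).tolist())
fu=np.array([(58,38),(131,10),(210,272),(136,292),(162,374),(68,402),(162,430),(55,450)],float)/4.4+[217,150]-.4
p,r=pose(d,lambda e:[(-.105,-.011,.01),(-.105,.011,.01),(e[0],.011,.01),(e[0],-.011,.01),(e[1],-.011,.01),(e[1],-.041,.01),(e[1],-.011,.046),(e[1],-.041,.046)],fu,[.615,.125,-.05,0,0],2)
print('frame',p,np.degrees(p[2]));print(np.round(r,1).tolist())
E
```

```text
key 1 [ 0.47244852 -0.13340655 -0.4283673 ] -24.54363830909363
[[-0.8, -1.4], [-0.3, 0.2], [0.8, 0.6], [-0.0, 0.1], [0.0, -0.2], [0.2, 0.0], [-0.0, -0.2], [-0.0, 0.5]]
key -1 [ 0.46501805 -0.15404911 -0.26110613] -14.960279005379496
[[3.7, -1.4], [-43.1, 0.3], [-37.5, 0.6], [8.0, 0.1], [1.8, -0.2], [-32.0, -0.0], [12.6, -0.0], [-1.9, 0.4]]
frame [ 6.19996314e-01  1.26196860e-01 -6.93027479e-02 -2.62682539e-02
  6.19778161e-04] -3.9707549614520143
[[-0.6, -0.7], [0.3, 0.7], [0.0, 0.0], [0.3, -0.1], [0.2, -0.4], [-0.3, -1.0], [-0.2, 0.2], [0.2, 1.7]]
```

The key is at (0.472, −0.133) with yaw −24.5°, and the frame at (0.620, 0.126) with yaw −4.0°. Residuals are under about 1 px for most points. Moving above the key's head.

>>> drive_tool([
  {"tx": -8, "ty": -48, "tz": 0, "wx": 0, "wy": 0, "wz": 0, "fingers": 55},
  {"tx": -8, "ty": -48, "tz": 0, "wx": 0, "wy": 0, "wz": 0, "fingers": 55},
  {"tx": -8, "ty": -48, "tz": 0, "wx": 0, "wy": 0, "wz": 0, "fingers": 55},
  {"tx": -8, "ty": -48, "tz": 0, "wx": 0, "wy": 0, "wz": 0, "fingers": 55},
  {"tx": -8, "ty": -48, "tz": 20, "wx": 0, "wy": 0, "wz": 0, "fingers": 55},
  {"tx": -8, "ty": -48, "tz": 30, "wx": 0, "wy": 0, "wz": 0, "fingers": 55},
  {"tx": 0, "ty": 0, "tz": 40, "wx": 0, "wy": 0, "wz": 4.5, "fingers": 55},
  {"tx": 0, "ty": 0, "tz": 20, "wx": 0, "wy": 0, "wz": 0, "fingers": 55},
  {"tx": 0, "ty": 0, "tz": 0, "wx": 0, "wy": 0, "wz": 0, "fingers": 55},
])

```text
time: 2.3
ee_pos: [0.47, -0.1194, 0.1229]
tool_rot: [0.208, 0.978, 0.0, -0.004]
force: [-0.1, 0.0, 0.1]
grip_width: 0.553
gripper_force: 0.0
```

```bash
cat >> fit.py <<'E'
def goto(x,y,yaw):
    from scipy.spatial.transform import Rotation as Ro
    s=env.get_state();R=Ro.from_quat(s['tool_rot']).as_matrix();e=s['ee_pos']
    d=R.T@np.array([x-e[0],y-e[1],0])*1e3
    ty=np.degrees(np.arctan2(R[1,1],R[0,1]))
    print('t',round(s['time'],2),'ee',np.round(e,4),'tilt',np.round(R[:,2],4),'tx,ty',np.round(d[:2],1),'wz',round(ty-90-yaw,2),'F',np.round(s['force'],1),'grip',round(s['grip_width'],3),s['gripper_force'])
E
python3 - <<'E'
from fit import *
goto(.4724,-.1334,-24.54)
d=grab('wrist','w3')
a=cv2.convertScaleAbs(d['img'],alpha=1.4);cv2.imwrite('pics/w3b.png',cv2.resize(a,(800,600),interpolation=cv2.INTER_CUBIC))
E
```

```text
t 2.3 ee [ 0.47   -0.1194  0.1229] tilt [-0.0076  0.0023 -1.    ] tx,ty [ -7.9 -11.8] wz 0.54 F [-0.1  0.   0.1] grip 0.553 0.0
```

View pics/w3b.png

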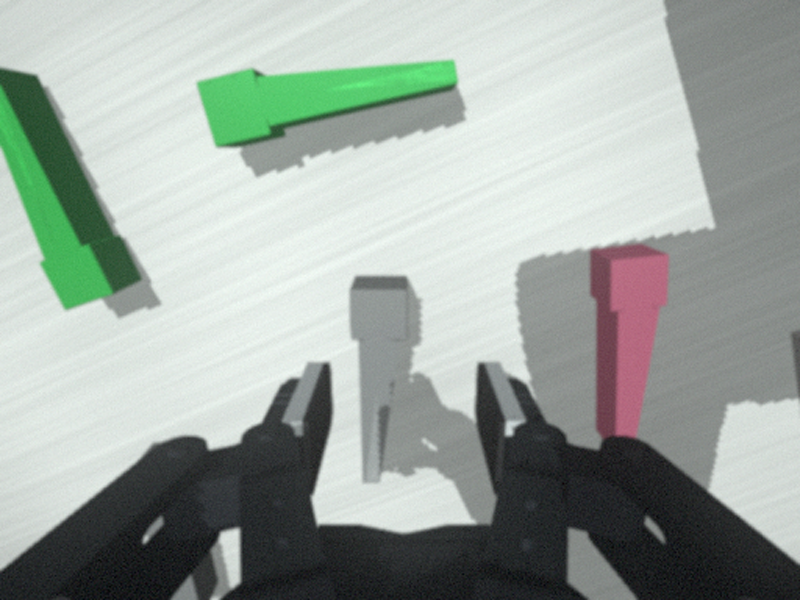

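The key's head is at (350–409, 289–340) and its tip at (371,482), about centred between the fingers. I'll refit its pose from this nearer view.

```bash
python3 - <<'E'
from fit import *
d=load('w3')
kp=[(-14,-15),(-14,15),(14,15),(14,-15),(104,-11),(104,-1)]
ku=np.array([(350,289),(407,289),(410,340),(352,340),(362,482),(380,482)],float)*.64
p,r=pose(d,lambda e:[(a/1e3,b/1e3,.03) for a,b in kp],ku,[.47,-.138,-.42])
print(p,np.degrees(p[2]),np.round(r,1).tolist())
goto(p[0],p[1],np.degrees(p[2]))
E
```

```text
[ 0.47413412 -0.13414943 -0.42321248] -24.248289115539656 [[0.1, 0.2], [0.8, 0.3], [-1.3, -0.0], [-0.2, -0.1], [0.5, -0.2], [-0.1, -0.2]]
t 2.35 ee [ 0.4718 -0.1196  0.125 ] tilt [-0.0038  0.0013 -1.    ] tx,ty [ -8.  -12.3] wz 0.28 F [ 0.8 -0.3  0.1] grip 0.551 0.0
```

>>> drive_tool([
  {"tx": -8, "ty": -12.5, "tz": 0, "wx": 0, "wy": 0, "wz": 0, "fingers": 55},
  {"tx": 0, "ty": 0, "tz": 30, "wx": 0, "wy": 0, "wz": 0, "fingers": 55},
  {"tx": 0, "ty": 0, "tz": 30, "wx": 0, "wy": 0, "wz": 0, "fingers": 55},
  {"tx": 0, "ty": 0, "tz": 20, "wx": 0, "wy": 0, "wz": 0, "fingers": 55},
  {"tx": 0, "ty": 0, "tz": 0, "wx": 0, "wy": 0, "wz": 0, "fingers": 55},
  {"tx": 0, "ty": 0, "tz": 0, "wx": 0, "wy": 0, "wz": 0, "fingers": 55},
])

```text
time: 2.95
ee_pos: [0.477, -0.1359, 0.0475]
tool_rot: [0.208, 0.978, -0.0, 0.001]
force: [0.8, -0.2, 0.7]
grip_width: 0.551
gripper_force: 0.0
```

```bash
python3 - <<'E'
from fit import *
goto(.4738,-.1341,-24.3)
E
```

```text
t 2.95 ee [ 0.477  -0.1359  0.0475] tilt [ 2.1e-03 -8.0e-04 -1.0e+00] tx,ty [3.7 0.4] wz 0.3 F [ 0.8 -0.2  0.7] grip 0.551 0.0
```

>>> drive_tool([
  {"tx": 3, "ty": 0, "tz": 20, "wx": 0, "wy": 0, "wz": 0, "fingers": 55},
  {"tx": 0, "ty": 0, "tz": 15, "wx": 0, "wy": 0, "wz": 0, "fingers": 55},
  {"tx": 0, "ty": 0, "tz": 8, "wx": 0, "wy": 0, "wz": 0, "fingers": 55},
  {"tx": 0, "ty": 0, "tz": 0, "wx": 0, "wy": 0, "wz": 0, "fingers": 55},
  {"tx": 0, "ty": 0, "tz": 0, "wx": 0, "wy": 0, "wz": 0, "fingers": 45},
  {"tx": 0, "ty": 0, "tz": 0, "wx": 0, "wy": 0, "wz": 0, "fingers": 20},
  {"tx": 0, "ty": 0, "tz": 0, "wx": 0, "wy": 0, "wz": 0, "fingers": 0},
  {"tx": 0, "ty": 0, "tz": 0, "wx": 0, "wy": 0, "wz": 0, "fingers": 0},
  {"tx": 0, "ty": 0, "tz": 0, "wx": 0, "wy": 0, "wz": 0, "fingers": 0},
])

```text
time: 3.85
ee_pos: [0.4743, -0.1347, 0.0045]
tool_rot: [0.208, 0.978, -0.0, 0.002]
force: [-1.0, 0.0, 6.4]
grip_width: 0.335
gripper_force: 60.0
```

```bash
python3 - <<'E'
from fit import *
goto(.4738,-.1341,-24.3)
E
```

```text
t 3.85 ee [ 0.4743 -0.1347  0.0045] tilt [ 0.003 -0.001 -1.   ] tx,ty [0.7 0.3] wz 0.27 F [-1.   0.   6.4] grip 0.335 60.001428723335266
```

>>> drive_tool([
  {"tx": 0, "ty": 0, "tz": -40, "wx": 0, "wy": 0, "wz": 0, "fingers": 0},
  {"tx": 0, "ty": 0, "tz": -50, "wx": 0, "wy": 0, "wz": 0, "fingers": 0},
  {"tx": 14, "ty": 43, "tz": 0, "wx": 0, "wy": 0, "wz": 0, "fingers": 0},
  {"tx": 14, "ty": 43, "tz": 0, "wx": 0, "wy": 0, "wz": 0, "fingers": 0},
  {"tx": 14, "ty": 43, "tz": 0, "wx": 0, "wy": 0, "wz": 0, "fingers": 0},
  {"tx": 14, "ty": 43, "tz": 0, "wx": 0, "wy": 0, "wz": 0, "fingers": 0},
  {"tx": 14, "ty": 43, "tz": 0, "wx": 0, "wy": 0, "wz": 0, "fingers": 0},
  {"tx": 14, "ty": 43, "tz": 0, "wx": 0, "wy": 0, "wz": 0, "fingers": 0},
  {"tx": 0, "ty": 0, "tz": 0, "wx": 0, "wy": 0, "wz": -6.8, "fingers": 0},
  {"tx": 0, "ty": 0, "tz": 0, "wx": 0, "wy": 0, "wz": -6.8, "fingers": 0},
  {"tx": 0, "ty": 0, "tz": 0, "wx": 0, "wy": 0, "wz": -6.8, "fingers": 0},
  {"tx": 0, "ty": 0, "tz": 0, "wx": 0, "wy": 0, "wz": 0, "fingers": 0},
])

```text
time: 5.05
ee_pos: [0.5009, 0.1358, 0.093]
tool_rot: [0.031, 1.0, -0.0, -0.0]
force: [0.4, 0.8, -1.2]
grip_width: 0.34
gripper_force: 59.8
```

>>> drive_tool([
  {"tx": 0, "ty": 0, "tz": 0, "wx": 0, "wy": 0, "wz": 0, "fingers": 0},
  {"tx": 0, "ty": 0, "tz": 0, "wx": 0, "wy": 0, "wz": 0, "fingers": 0},
])

```text
time: 5.25
ee_pos: [0.5012, 0.1355, 0.0931]
tool_rot: [0.033, 0.999, 0.0, -0.0]
force: [-0.2, 0.2, -0.9]
grip_width: 0.34
gripper_force: 59.8
```

```bash
python3 - <<'E'
from fit import *
goto(.5053,.1352,-3.97)
d=grab('wrist','w4')
a=cv2.convertScaleAbs(d['img'],alpha=1.7);cv2.imwrite('pics/w4b.png',cv2.resize(a[130:370,110:430],(800,600),interpolation=cv2.INTER_CUBIC))
E
```

```text
t 5.25 ee [0.5012 0.1355 0.0931] tilt [-2.e-04  0.e+00 -1.e+00] tx,ty [-4.1  0. ] wz 0.24 F [-0.2  0.2 -0.9] grip 0.34 59.84499156475067
```

View pics/w4b.png

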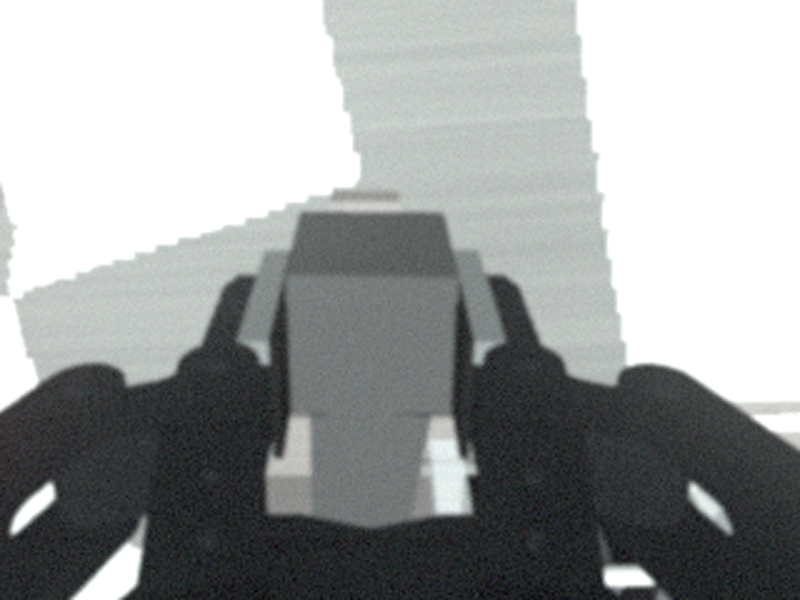

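The head is held squarely, with its top corners at (286,275), (458,275), (452,413) and (288,413). The tongue end shows behind it at (333–400,198), and the block is at (290,450). Checking their relative offsets.

```bash
python3 - <<'E'
from fit import *
d=load('w4'); f=lambda u:np.array(u,float)/2.5+[110,130]-.3
k=f([(286,275),(458,275),(452,413),(288,413)])
zt=.0931-.0045+.03
p,r=pose(d,lambda e:[(-.014,-.015,zt),(-.014,.015,zt),(.014,.015,zt),(.014,-.015,zt)],k,[.5,.135,-.07])
print('key',p,np.degrees(p[2]),np.round(r,1).tolist())
for u in f([(333,200),(400,198)]):print('tongue end',at(d,*u,.01))
F=np.array([.620,.1262]);c,s=np.cos(-.0693),np.sin(-.0693)
for y in(-.011,.011):print('expect',F+[c*-.105-s*y,s*-.105+c*y])
# block front-right corner region check: expected pixels in crop
for X in[(0,-.011,.046),(0,-.011,.01),(.0,-.041,.046)]:
    w=[F[0]+c*X[0]-s*X[1],F[1]+s*X[0]+c*X[1],X[2]];print((proj(d,w)-[110,130])*2.5)
E
```

```text
key [ 0.50055168  0.13562028 -0.07168011] -4.106967952958909 [[-1.1, -0.4], [0.6, -0.1], [0.4, 0.4], [-0.1, 0.2]]
tongue end [0.51433798 0.12280271 0.01      ]
tongue end [0.51506434 0.1439978  0.01      ]
expect [0.51449034 0.12249708]
expect [0.51601372 0.14444427]
[330.09948598 552.17415505]
[334.92417206 472.58387217]
[234.97531238 551.59302836]
```

Agreement is within about 1 mm, and the key is at frame x ≈ −120, y ≈ +1.1, aligned. Lowering.

>>> drive_tool([
  {"tx": 0, "ty": 0, "tz": 30, "wx": 0, "wy": 0, "wz": 0, "fingers": 0},
  {"tx": 0, "ty": 0, "tz": 30, "wx": 0, "wy": 0, "wz": 0, "fingers": 0},
  {"tx": 0, "ty": 0, "tz": 15, "wx": 0, "wy": 0, "wz": 0, "fingers": 0},
  {"tx": 0, "ty": 0, "tz": 0, "wx": 0, "wy": 0, "wz": 0, "fingers": 0},
  {"tx": 0, "ty": 0, "tz": 0, "wx": 0, "wy": 0, "wz": 0, "fingers": 0},
])

```text
time: 5.8
ee_pos: [0.5014, 0.1355, 0.0183]
tool_rot: [0.032, 0.999, -0.0, -0.0]
force: [-0.3, -0.1, -1.0]
grip_width: 0.338
gripper_force: 60.0
```

```bash
cat >> fit.py <<'E'
def fr():
    s=env.get_state();e=s['ee_pos'];dx,dy=e[0]-.620,e[1]-.1262;c,q=np.cos(-.0693),np.sin(-.0693)
    print('frame xy mm',round(1e3*(c*dx+q*dy),1),round(1e3*(-q*dx+c*dy),1),'z',round(e[2]*1e3,1))
E
python3 - <<'E'
from fit import *
fr();goto(.54,.132,-3.97)
E
```

```text
frame xy mm -119.0 1.1 z 18.3
t 5.8 ee [0.5014 0.1355 0.0183] tilt [-2.e-04 -0.e+00 -1.e+00] tx,ty [-38.8  -1. ] wz 0.3 F [-0.3 -0.1 -1. ] grip 0.338 60.022780895233154
```

>>> drive_tool([
  {"tx": -10, "ty": 0, "tz": 2, "wx": 0, "wy": 0, "wz": 0.3, "fingers": 0},
  {"tx": -10, "ty": 0, "tz": 0, "wx": 0, "wy": 0, "wz": 0, "fingers": 0},
  {"tx": -10, "ty": 0, "tz": 0, "wx": 0, "wy": 0, "wz": 0, "fingers": 0},
  {"tx": -6, "ty": 0, "tz": 0, "wx": 0, "wy": 0, "wz": 0, "fingers": 0},
  {"tx": 0, "ty": 0, "tz": 0, "wx": 0, "wy": 0, "wz": 0, "fingers": 0},
  {"tx": 0, "ty": 0, "tz": 0, "wx": 0, "wy": 0, "wz": 0, "fingers": 0},
])

```text
time: 6.4
ee_pos: [0.5371, 0.1331, 0.0159]
tool_rot: [0.034, 0.999, -0.0, -0.0]
force: [0.1, -0.3, -1.4]
grip_width: 0.34
gripper_force: 60.0
```

```bash
python3 - <<'E'
from fit import *
fr();goto(.54,.132,-3.97)
E
```

```text
frame xy mm -83.2 1.1 z 15.9
t 6.4 ee [0.5371 0.1331 0.0159] tilt [-6.e-04 -0.e+00 -1.e+00] tx,ty [-3.  -0.9] wz 0.03 F [ 0.1 -0.3 -1.4] grip 0.34 60.007190108299255
```

>>> drive_tool([
  {"tx": 0, "ty": 0, "tz": 1.2, "wx": 0, "wy": 0, "wz": 0, "fingers": 0},
  {"tx": 0, "ty": 0, "tz": 0.4, "wx": 0, "wy": 0, "wz": 0, "fingers": 0},
  {"tx": 0, "ty": 0, "tz": 0, "wx": 0, "wy": 0, "wz": 0, "fingers": 0},
])

```text
time: 6.7
ee_pos: [0.5367, 0.1332, 0.0145]
tool_rot: [0.034, 0.999, -0.0, -0.0]
force: [-0.3, -0.4, 0.8]
grip_width: 0.34
gripper_force: 60.3
```

Force z rose by about 2 N, so the key touches the floor. Releasing, rising, and moving back to look.

>>> drive_tool([
  {"tx": 0, "ty": 0, "tz": 0, "wx": 0, "wy": 0, "wz": 0, "fingers": 55},
  {"tx": 0, "ty": 0, "tz": 0, "wx": 0, "wy": 0, "wz": 0, "fingers": 55},
  {"tx": 0, "ty": 0, "tz": 0, "wx": 0, "wy": 0, "wz": 0, "fingers": 55},
  {"tx": 0, "ty": 0, "tz": 0, "wx": 0, "wy": 0, "wz": 0, "fingers": 55},
  {"tx": 0, "ty": 0, "tz": -30, "wx": 0, "wy": 0, "wz": 0, "fingers": 55},
  {"tx": 0, "ty": 0, "tz": -40, "wx": 0, "wy": 0, "wz": 0, "fingers": 55},
  {"tx": 0, "ty": 0, "tz": -40, "wx": 0, "wy": 0, "wz": 0, "fingers": 55},
  {"tx": 30, "ty": 0, "tz": -30, "wx": 0, "wy": 0, "wz": 0, "fingers": 0},
  {"tx": 0, "ty": 0, "tz": 0, "wx": 0, "wy": 0, "wz": 0, "fingers": 0},
  {"tx": 0, "ty": 0, "tz": 0, "wx": 0, "wy": 0, "wz": 0, "fingers": 0},
  {"tx": 0, "ty": 0, "tz": 0, "wx": 0, "wy": 0, "wz": 0, "fingers": 0},
])

```text
time: 7.8
ee_pos: [0.507, 0.1351, 0.1534]
tool_rot: [0.034, 0.999, -0.0, -0.001]
force: [-0.5, -0.2, 0.2]
grip_width: 0.001
gripper_force: 0.0
```

```bash
python3 - <<'E'
from fit import *
fr();goto(.54,.132,-3.97)
d=grab('wrist','w5')
a=cv2.convertScaleAbs(d['img'],alpha=1.7);cv2.imwrite('pics/w5b.png',cv2.resize(a[150:350,140:400],(780,600),interpolation=cv2.INTER_CUBIC))
E
```

```text
frame xy mm -113.4 1.0 z 153.4
t 7.8 ee [0.507  0.1351 0.1534] tilt [-1.3e-03 -5.0e-04 -1.0e+00] tx,ty [-33.2  -0.8] wz 0.04 F [-0.5 -0.2  0.2] grip 0.001 0.0
```

View pics/w5b.png

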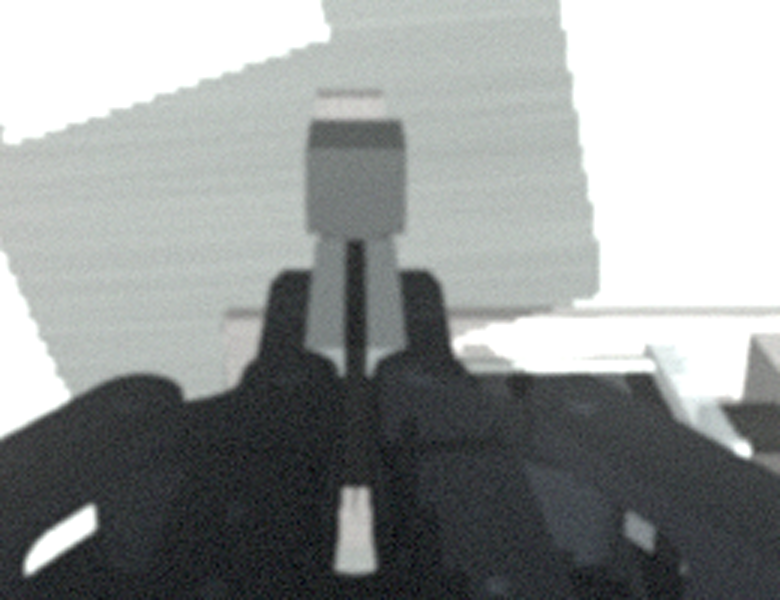

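The key sits on the tongue, with its head at (308–405, 148–235) and the tongue end behind it at (350,95). Backing off a little and descending behind the head with the fingers shut.

>>> drive_tool([
  {"tx": 8, "ty": 0, "tz": 40, "wx": 0, "wy": 0, "wz": 0, "fingers": 0},
  {"tx": 0, "ty": 0, "tz": 45, "wx": 0, "wy": 0, "wz": 0, "fingers": 0},
  {"tx": 0, "ty": 0, "tz": 35, "wx": 0, "wy": 0, "wz": 0, "fingers": 0},
  {"tx": 0, "ty": 0, "tz": 15, "wx": 0, "wy": 0, "wz": 0, "fingers": 0},
  {"tx": 0, "ty": 0, "tz": 0, "wx": 0, "wy": 0, "wz": 0, "fingers": 0},
  {"tx": 0, "ty": 0, "tz": 0, "wx": 0, "wy": 0, "wz": 0, "fingers": 0},
])

```text
time: 8.45
ee_pos: [0.499, 0.1356, 0.0186]
tool_rot: [0.034, 0.999, -0.0, -0.001]
force: [0.9, -0.2, -0.0]
grip_width: 0.003
gripper_force: 0.0
```

>>> drive_tool([
  {"tx": -4, "ty": 0, "tz": 0, "wx": 0, "wy": 0, "wz": 0, "fingers": 0},
  {"tx": -4, "ty": 0, "tz": 0, "wx": 0, "wy": 0, "wz": 0, "fingers": 0},
  {"tx": -4, "ty": 0, "tz": 0, "wx": 0, "wy": 0, "wz": 0, "fingers": 0},
  {"tx": -3, "ty": 0, "tz": 0, "wx": 0, "wy": 0, "wz": 0, "fingers": 0},
  {"tx": -3, "ty": 0, "tz": 0, "wx": 0, "wy": 0, "wz": 0, "fingers": 0},
  {"tx": 0, "ty": 0, "tz": 0, "wx": 0, "wy": 0, "wz": 0, "fingers": 0},
  {"tx": 0, "ty": 0, "tz": 0, "wx": 0, "wy": 0, "wz": 0, "fingers": 0},
])

```text
time: 9.15
ee_pos: [0.5175, 0.1345, 0.0195]
tool_rot: [0.034, 0.999, 0.0, 0.0]
force: [0.5, -0.2, 0.2]
grip_width: 0.005
gripper_force: 0.0
```

```bash
python3 - <<'E'
from fit import *
fr();goto(.54,.132,-3.97)
E
```

```text
frame xy mm -102.9 1.2 z 19.5
t 9.15 ee [0.5175 0.1345 0.0195] tilt [ 4.e-04  0.e+00 -1.e+00] tx,ty [-22.7  -1. ] wz 0.04 F [ 0.5 -0.2  0.2] grip 0.005 0.0
```

>>> drive_tool([
  {"tx": -2, "ty": 0, "tz": 0, "wx": 0, "wy": 0, "wz": 0, "fingers": 0},
  {"tx": -2, "ty": 0, "tz": 0, "wx": 0, "wy": 0, "wz": 0, "fingers": 0},
  {"tx": -2, "ty": 0, "tz": 0, "wx": 0, "wy": 0, "wz": 0, "fingers": 0},
  {"tx": -2, "ty": -0.5, "tz": 0, "wx": 0, "wy": 0, "wz": 0, "fingers": 0},
  {"tx": -2, "ty": 0, "tz": 0, "wx": 0, "wy": 0, "wz": 0, "fingers": 0},
  {"tx": 0, "ty": 0, "tz": 0, "wx": 0, "wy": 0, "wz": 0, "fingers": 0},
])

```text
time: 9.75
ee_pos: [0.5276, 0.1333, 0.0195]
tool_rot: [0.034, 0.999, -0.0, 0.0]
force: [-0.4, -0.7, 0.2]
grip_width: -0.001
gripper_force: 0.0
```

>>> drive_tool([
  {"tx": -1.5, "ty": 0, "tz": 0, "wx": 0, "wy": 0, "wz": 0, "fingers": 0},
  {"tx": -1.5, "ty": 0, "tz": 0, "wx": 0, "wy": 0, "wz": 0, "fingers": 0},
  {"tx": -1.5, "ty": 0, "tz": 0, "wx": 0, "wy": 0, "wz": 0, "fingers": 0},
  {"tx": 0, "ty": 0, "tz": 0, "wx": 0, "wy": 0, "wz": 0, "fingers": 0},
])

```text
time: 10.15
ee_pos: [0.5318, 0.133, 0.0194]
tool_rot: [0.034, 0.999, -0.0, -0.0]
force: [-0.1, 0.3, 0.2]
grip_width: 0.002
gripper_force: 0.3
```

>>> drive_tool([
  {"tx": -1.5, "ty": 0, "tz": 0, "wx": 0, "wy": 0, "wz": 0, "fingers": 0},
  {"tx": -1.5, "ty": 0, "tz": 0, "wx": 0, "wy": 0, "wz": 0, "fingers": 0},
  {"tx": -1.5, "ty": 0, "tz": 0, "wx": 0, "wy": 0, "wz": 0, "fingers": 0},
  {"tx": 0, "ty": 0, "tz": 0, "wx": 0, "wy": 0, "wz": 0, "fingers": 0},
])

```text
time: 10.55
ee_pos: [0.5349, 0.1325, 0.0192]
tool_rot: [0.034, 0.999, -0.0, -0.001]
force: [-4.5, -0.8, 3.6]
grip_width: -0.004
gripper_force: 2.4
```

Contact has begun at −4.5 N. Continuing in small steps, each with a dwell.

>>> drive_tool([
  {"tx": -1, "ty": 0, "tz": 0, "wx": 0, "wy": 0, "wz": 0, "fingers": 0},
  {"tx": 0, "ty": 0, "tz": 0, "wx": 0, "wy": 0, "wz": 0, "fingers": 0},
  {"tx": 0, "ty": 0, "tz": 0, "wx": 0, "wy": 0, "wz": 0, "fingers": 0},
])

```text
time: 10.85
ee_pos: [0.5354, 0.1323, 0.0192]
tool_rot: [0.034, 0.999, -0.0, -0.002]
force: [-6.1, -1.2, 3.6]
grip_width: -0.002
gripper_force: 2.9
```

>>> drive_tool([
  {"tx": -1, "ty": 0, "tz": 0, "wx": 0, "wy": 0, "wz": 0, "fingers": 0},
  {"tx": 0, "ty": 0, "tz": 0, "wx": 0, "wy": 0, "wz": 0, "fingers": 0},
  {"tx": 0, "ty": 0, "tz": 0, "wx": 0, "wy": 0, "wz": 0, "fingers": 0},
])

```text
time: 11.15
ee_pos: [0.536, 0.1322, 0.0191]
tool_rot: [0.034, 0.999, -0.0, -0.002]
force: [-6.6, -1.5, 5.4]
grip_width: 0.005
gripper_force: 3.3
```

>>> drive_tool([
  {"tx": -1, "ty": 0, "tz": 0, "wx": 0, "wy": 0, "wz": 0, "fingers": 0},
  {"tx": 0, "ty": 0, "tz": 0, "wx": 0, "wy": 0, "wz": 0, "fingers": 0},
  {"tx": 0, "ty": 0, "tz": 0, "wx": 0, "wy": 0, "wz": 0, "fingers": 0},
])

```text
time: 11.45
ee_pos: [0.5366, 0.1321, 0.0191]
tool_rot: [0.034, 0.999, -0.001, -0.002]
force: [-7.3, -0.9, 4.8]
grip_width: -0.003
gripper_force: 3.7
```

>>> drive_tool([
  {"tx": -1.5, "ty": 0, "tz": 0, "wx": 0, "wy": 0, "wz": 0, "fingers": 0},
  {"tx": -1, "ty": 0, "tz": 0, "wx": 0, "wy": 0, "wz": 0, "fingers": 0},
  {"tx": 0, "ty": 0, "tz": 0, "wx": 0, "wy": 0, "wz": 0, "fingers": 0},
  {"tx": 0, "ty": 0, "tz": 0, "wx": 0, "wy": 0, "wz": 0, "fingers": 0},
])

```text
time: 11.85
ee_pos: [0.5383, 0.1318, 0.0189]
tool_rot: [0.034, 0.999, -0.001, -0.003]
force: [-9.6, -1.3, 5.8]
grip_width: -0.001
gripper_force: 4.5
```

>>> drive_tool([
  {"tx": -1, "ty": 0, "tz": 0, "wx": 0, "wy": 0, "wz": 0, "fingers": 0},
  {"tx": -1, "ty": 0, "tz": 0, "wx": 0, "wy": 0, "wz": 0, "fingers": 0},
  {"tx": 0, "ty": 0, "tz": 0, "wx": 0, "wy": 0, "wz": 0, "fingers": 0},
  {"tx": 0, "ty": 0, "tz": 0, "wx": 0, "wy": 0, "wz": 0, "fingers": 0},
])

```text
time: 12.25
ee_pos: [0.5395, 0.1315, 0.0188]
tool_rot: [0.034, 0.999, -0.001, -0.004]
force: [-11.1, -1.2, 7.3]
grip_width: 0.003
gripper_force: 5.4
```

>>> drive_tool([
  {"tx": -1, "ty": 0, "tz": 0, "wx": 0, "wy": 0, "wz": 0, "fingers": 0},
  {"tx": -1, "ty": 0, "tz": 0, "wx": 0, "wy": 0, "wz": 0, "fingers": 0},
  {"tx": 0, "ty": 0, "tz": 0, "wx": 0, "wy": 0, "wz": 0, "fingers": 0},
  {"tx": 0, "ty": 0, "tz": 0, "wx": 0, "wy": 0, "wz": 0, "fingers": 0},
])

```text
time: 12.65
ee_pos: [0.5405, 0.1314, 0.0188]
tool_rot: [0.034, 0.999, -0.001, -0.005]
force: [-13.3, -1.2, 8.7]
grip_width: -0.0
gripper_force: 6.4
```

>>> drive_tool([
  {"tx": -1, "ty": 0, "tz": 0, "wx": 0, "wy": 0, "wz": 0, "fingers": 0},
  {"tx": -1, "ty": 0, "tz": 0, "wx": 0, "wy": 0, "wz": 0, "fingers": 0},
  {"tx": 0, "ty": 0, "tz": 0, "wx": 0, "wy": 0, "wz": 0, "fingers": 0},
  {"tx": 0, "ty": 0, "tz": 0, "wx": 0, "wy": 0, "wz": 0, "fingers": 0},
])

```text
time: 13.05
ee_pos: [0.5414, 0.1313, 0.0187]
tool_rot: [0.034, 0.999, -0.001, -0.006]
force: [-14.9, -0.9, 10.8]
grip_width: -0.006
gripper_force: 7.7
```

>>> drive_tool([
  {"tx": -1, "ty": 0, "tz": 0, "wx": 0, "wy": 0, "wz": 0, "fingers": 0},
  {"tx": -1, "ty": 0, "tz": 0, "wx": 0, "wy": 0, "wz": 0, "fingers": 0},
  {"tx": 0, "ty": 0, "tz": 0, "wx": 0, "wy": 0, "wz": 0, "fingers": 0},
  {"tx": 0, "ty": 0, "tz": 0, "wx": 0, "wy": 0, "wz": 0, "fingers": 0},
])

```text
time: 13.45
ee_pos: [0.5423, 0.1313, 0.0186]
tool_rot: [0.034, 0.999, -0.001, -0.007]
force: [-17.8, -0.8, 12.9]
grip_width: -0.002
gripper_force: 8.8
```

```bash
python3 - <<'E'
from fit import *
fr();goto(.54,.132,-3.97)
E
```

```text
frame xy mm -77.9 -0.3 z 18.6
t 13.45 ee [0.5423 0.1313 0.0186] tilt [-1.380e-02 -9.000e-04 -9.999e-01] tx,ty [2.4 0.5] wz 0.09 F [-17.8  -0.8  12.9] grip -0.002 8.776058703660965
```

The key resists at 18 N after about 7 mm of driving. Now I back off and tap again to the same lean, to see whether it still moves.

>>> drive_tool([
  {"tx": 6, "ty": 0, "tz": 0, "wx": 0, "wy": 0, "wz": 0, "fingers": 0},
  {"tx": 6, "ty": 0, "tz": 0, "wx": 0, "wy": 0, "wz": 0, "fingers": 0},
  {"tx": 0, "ty": 0, "tz": 0, "wx": 0, "wy": 0, "wz": 0, "fingers": 0},
  {"tx": 0, "ty": 0, "tz": 0, "wx": 0, "wy": 0, "wz": 0, "fingers": 0},
])

```text
time: 13.85
ee_pos: [0.5386, 0.1328, 0.0198]
tool_rot: [0.034, 0.999, 0.0, 0.001]
force: [0.1, -0.2, 0.9]
grip_width: 0.006
gripper_force: 0.0
```

>>> drive_tool([
  {"tx": -3, "ty": 0, "tz": 0, "wx": 0, "wy": 0, "wz": 0, "fingers": 0},
  {"tx": -3, "ty": 0, "tz": 0, "wx": 0, "wy": 0, "wz": 0, "fingers": 0},
  {"tx": -2, "ty": 0, "tz": 0, "wx": 0, "wy": 0, "wz": 0, "fingers": 0},
  {"tx": -2, "ty": 0, "tz": 0, "wx": 0, "wy": 0, "wz": 0, "fingers": 0},
  {"tx": -1.5, "ty": 0, "tz": 0, "wx": 0, "wy": 0, "wz": 0, "fingers": 0},
  {"tx": 0, "ty": 0, "tz": 0, "wx": 0, "wy": 0, "wz": 0, "fingers": 0},
  {"tx": 0, "ty": 0, "tz": 0, "wx": 0, "wy": 0, "wz": 0, "fingers": 0},
])

```text
time: 14.55
ee_pos: [0.5424, 0.1322, 0.0184]
tool_rot: [0.034, 0.999, 0.0, -0.007]
force: [-14.7, 3.1, 9.8]
grip_width: 0.0
gripper_force: 7.7
```

```bash
python3 - <<'E'
from fit import *
fr();goto(.54,.132,-3.97)
E
```

```text
frame xy mm -77.8 0.6 z 18.4
t 14.55 ee [0.5424 0.1322 0.0184] tilt [-1.350e-02  9.000e-04 -9.999e-01] tx,ty [ 2.4 -0.4] wz 0.12 F [-14.7   3.1   9.8] grip 0.0 7.733949422836304
```

>>> drive_tool([
  {"tx": -1, "ty": 0, "tz": 0, "wx": 0, "wy": 0, "wz": 0, "fingers": 0},
  {"tx": -1, "ty": 0, "tz": 0, "wx": 0, "wy": 0, "wz": 0, "fingers": 0},
  {"tx": 0, "ty": 0, "tz": 0, "wx": 0, "wy": 0, "wz": 0, "fingers": 0},
  {"tx": 0, "ty": 0, "tz": 0, "wx": 0, "wy": 0, "wz": 0, "fingers": 0},
])

```text
time: 14.95
ee_pos: [0.5425, 0.1322, 0.0183]
tool_rot: [0.033, 0.999, 0.0, -0.008]
force: [-19.8, 1.7, 13.9]
grip_width: -0.003
gripper_force: 9.9
```

>>> drive_tool([
  {"tx": 6, "ty": 0, "tz": 0, "wx": 0, "wy": 0, "wz": 0, "fingers": 0},
  {"tx": 6, "ty": 0, "tz": 0, "wx": 0, "wy": 0, "wz": 0, "fingers": 0},
  {"tx": 0, "ty": 0, "tz": 0, "wx": 0, "wy": 0, "wz": 0, "fingers": 0},
])

```text
time: 15.25
ee_pos: [0.5393, 0.1326, 0.0195]
tool_rot: [0.034, 0.999, -0.0, 0.0]
force: [1.0, 0.8, 0.4]
grip_width: -0.0
gripper_force: 0.0
```

>>> drive_tool([
  {"tx": -3, "ty": 0, "tz": 0, "wx": 0, "wy": 0, "wz": 0, "fingers": 0},
  {"tx": -3, "ty": 0, "tz": 0, "wx": 0, "wy": 0, "wz": 0, "fingers": 0},
  {"tx": -2, "ty": 0, "tz": 0, "wx": 0, "wy": 0, "wz": 0, "fingers": 0},
  {"tx": -2, "ty": 0, "tz": 0, "wx": 0, "wy": 0, "wz": 0, "fingers": 0},
  {"tx": -2, "ty": 0, "tz": 0, "wx": 0, "wy": 0, "wz": 0, "fingers": 0},
  {"tx": 0, "ty": 0, "tz": 0, "wx": 0, "wy": 0, "wz": 0, "fingers": 0},
  {"tx": 0, "ty": 0, "tz": 0, "wx": 0, "wy": 0, "wz": 0, "fingers": 0},
])

```text
time: 15.95
ee_pos: [0.5431, 0.1321, 0.0183]
tool_rot: [0.034, 0.999, 0.0, -0.008]
force: [-18.4, 2.4, 12.3]
grip_width: 0.001
gripper_force: 9.5
```

>>> drive_tool([
  {"tx": 6, "ty": 0, "tz": 0, "wx": 0, "wy": 0, "wz": 0, "fingers": 0},
  {"tx": 6, "ty": 0, "tz": 0, "wx": 0, "wy": 0, "wz": 0, "fingers": 0},
  {"tx": 0, "ty": 0, "tz": 0, "wx": 0, "wy": 0, "wz": 0, "fingers": 0},
  {"tx": -3, "ty": 0, "tz": 0, "wx": 0, "wy": 0, "wz": 0, "fingers": 0},
  {"tx": -3, "ty": 0, "tz": 0, "wx": 0, "wy": 0, "wz": 0, "fingers": 0},
  {"tx": -2, "ty": 0, "tz": 0, "wx": 0, "wy": 0, "wz": 0, "fingers": 0},
  {"tx": -2, "ty": 0, "tz": 0, "wx": 0, "wy": 0, "wz": 0, "fingers": 0},
  {"tx": -2, "ty": 0, "tz": 0, "wx": 0, "wy": 0, "wz": 0, "fingers": 0},
  {"tx": 0, "ty": 0, "tz": 0, "wx": 0, "wy": 0, "wz": 0, "fingers": 0},
  {"tx": 0, "ty": 0, "tz": 0, "wx": 0, "wy": 0, "wz": 0, "fingers": 0},
])

```text
time: 16.95
ee_pos: [0.5432, 0.132, 0.0183]
tool_rot: [0.034, 0.999, 0.0, -0.008]
force: [-18.6, 3.4, 12.2]
grip_width: 0.002
gripper_force: 9.4
```

>>> drive_tool([
  {"tx": 6, "ty": 0, "tz": 0, "wx": 0, "wy": 0, "wz": 0, "fingers": 0},
  {"tx": 6, "ty": 0, "tz": 0, "wx": 0, "wy": 0, "wz": 0, "fingers": 0},
  {"tx": 0, "ty": 0, "tz": 0, "wx": 0, "wy": 0, "wz": 0, "fingers": 0},
  {"tx": -3, "ty": 0, "tz": 0, "wx": 0, "wy": 0, "wz": 0, "fingers": 0},
  {"tx": -3, "ty": 0, "tz": 0, "wx": 0, "wy": 0, "wz": 0, "fingers": 0},
  {"tx": -2, "ty": 0, "tz": 0, "wx": 0, "wy": 0, "wz": 0, "fingers": 0},
  {"tx": -2, "ty": 0, "tz": 0, "wx": 0, "wy": 0, "wz": 0, "fingers": 0},
  {"tx": -2, "ty": 0, "tz": 0, "wx": 0, "wy": 0, "wz": 0, "fingers": 0},
  {"tx": 0, "ty": 0, "tz": 0, "wx": 0, "wy": 0, "wz": 0, "fingers": 0},
  {"tx": 0, "ty": 0, "tz": 0, "wx": 0, "wy": 0, "wz": 0, "fingers": 0},
])

```text
time: 17.95
ee_pos: [0.5432, 0.1321, 0.0183]
tool_rot: [0.034, 0.999, 0.0, -0.008]
force: [-17.6, 2.8, 11.8]
grip_width: -0.003
gripper_force: 9.3
```

Two taps at 18 N no longer move it. The fingertips also press down with about 12 N, which wastes some of the lean in floor friction. One more tap, easing that off.

>>> drive_tool([
  {"tx": 6, "ty": 0, "tz": 0, "wx": 0, "wy": 0, "wz": 0, "fingers": 0},
  {"tx": 6, "ty": 0, "tz": -2, "wx": 0, "wy": 0, "wz": 0, "fingers": 0},
  {"tx": 0, "ty": 0, "tz": 0, "wx": 0, "wy": 0, "wz": 0, "fingers": 0},
  {"tx": -3, "ty": 0, "tz": 0, "wx": 0, "wy": 0, "wz": 0, "fingers": 0},
  {"tx": -3, "ty": 0, "tz": 0, "wx": 0, "wy": 0, "wz": 0, "fingers": 0},
  {"tx": -2, "ty": 0, "tz": 0, "wx": 0, "wy": 0, "wz": 0, "fingers": 0},
  {"tx": -2, "ty": 0, "tz": -0.4, "wx": 0, "wy": 0, "wz": 0, "fingers": 0},
  {"tx": -2, "ty": 0, "tz": -0.4, "wx": 0, "wy": 0, "wz": 0, "fingers": 0},
  {"tx": 0, "ty": 0, "tz": -0.3, "wx": 0, "wy": 0, "wz": 0, "fingers": 0},
  {"tx": 0, "ty": 0, "tz": 0, "wx": 0, "wy": 0, "wz": 0, "fingers": 0},
])

```text
time: 18.95
ee_pos: [0.5434, 0.1322, 0.0209]
tool_rot: [0.033, 0.999, 0.0, -0.008]
force: [-17.4, 2.6, 9.0]
grip_width: -0.0
gripper_force: 8.7
```

```bash
python3 - <<'E'
from fit import *
fr();goto(.54,.132,-3.97)
E
```

```text
frame xy mm -76.9 0.6 z 20.9
t 18.95 ee [0.5434 0.1322 0.0209] tilt [-0.0159  0.0011 -0.9999] tx,ty [ 3.4 -0.4] wz 0.13 F [-17.4   2.6   9. ] grip -0.0 8.662787675857544
```

>>> drive_tool([
  {"tx": -0.3, "ty": 0, "tz": -0.5, "wx": 0, "wy": 0, "wz": 0, "fingers": 0},
  {"tx": -0.3, "ty": 0, "tz": -0.5, "wx": 0, "wy": 0, "wz": 0, "fingers": 0},
  {"tx": 0, "ty": 0, "tz": 0, "wx": 0, "wy": 0, "wz": 0, "fingers": 0},
])

```text
time: 19.25
ee_pos: [0.5434, 0.1321, 0.021]
tool_rot: [0.033, 0.999, 0.0, -0.009]
force: [-17.1, 3.4, 4.2]
grip_width: 0.001
gripper_force: 8.2
```

>>> drive_tool([
  {"tx": 6, "ty": 0, "tz": 0, "wx": 0, "wy": 0, "wz": 0, "fingers": 0},
  {"tx": 6, "ty": 0, "tz": 0, "wx": 0, "wy": 0, "wz": 0, "fingers": 0},
  {"tx": 0, "ty": 0, "tz": 3, "wx": 0, "wy": 0, "wz": 0, "fingers": 0},
  {"tx": -3, "ty": 0, "tz": 0, "wx": 0, "wy": 0, "wz": 0, "fingers": 0},
  {"tx": -3, "ty": 0, "tz": 0, "wx": 0, "wy": 0, "wz": 0, "fingers": 0},
  {"tx": -2, "ty": 0, "tz": -0.5, "wx": 0, "wy": 0, "wz": 0, "fingers": 0},
  {"tx": -2, "ty": 0, "tz": -0.8, "wx": 0, "wy": 0, "wz": 0, "fingers": 0},
  {"tx": -2.3, "ty": 0, "tz": -0.8, "wx": 0, "wy": 0, "wz": 0, "fingers": 0},
  {"tx": 0, "ty": 0, "tz": -0.5, "wx": 0, "wy": 0, "wz": 0, "fingers": 0},
  {"tx": 0, "ty": 0, "tz": 0, "wx": 0, "wy": 0, "wz": 0, "fingers": 0},
])

```text
time: 20.25
ee_pos: [0.5439, 0.1321, 0.0204]
tool_rot: [0.033, 0.999, 0.0, -0.009]
force: [-14.1, 3.6, 2.4]
grip_width: 0.001
gripper_force: 7.7
```

>>> drive_tool([
  {"tx": -0.7, "ty": 0, "tz": 0, "wx": 0, "wy": 0, "wz": 0, "fingers": 0},
  {"tx": -0.7, "ty": 0, "tz": -0.3, "wx": 0, "wy": 0, "wz": 0, "fingers": 0},
  {"tx": 0, "ty": 0, "tz": 0, "wx": 0, "wy": 0, "wz": 0, "fingers": 0},
  {"tx": 0, "ty": 0, "tz": 0, "wx": 0, "wy": 0, "wz": 0, "fingers": 0},
])

```text
time: 20.65
ee_pos: [0.5441, 0.132, 0.0204]
tool_rot: [0.033, 0.999, 0.0, -0.01]
force: [-17.6, 4.1, 2.9]
grip_width: -0.003
gripper_force: 8.8
```

>>> drive_tool([
  {"tx": 6, "ty": 0, "tz": 0, "wx": 0, "wy": 0, "wz": 0, "fingers": 0},
  {"tx": 7, "ty": 0, "tz": 0, "wx": 0, "wy": 0, "wz": 0, "fingers": 0},
  {"tx": 0, "ty": 0, "tz": 3, "wx": 0, "wy": 0, "wz": 0, "fingers": 0},
  {"tx": -3, "ty": 0, "tz": 0, "wx": 0, "wy": 0, "wz": 0, "fingers": 0},
  {"tx": -3, "ty": 0, "tz": 0, "wx": 0, "wy": 0, "wz": 0, "fingers": 0},
  {"tx": -3, "ty": 0, "tz": -0.5, "wx": 0, "wy": 0, "wz": 0, "fingers": 0},
  {"tx": -2, "ty": 0, "tz": -0.8, "wx": 0, "wy": 0, "wz": 0, "fingers": 0},
  {"tx": -2.2, "ty": 0, "tz": -0.8, "wx": 0, "wy": 0, "wz": 0, "fingers": 0},
  {"tx": 0, "ty": 0, "tz": -0.9, "wx": 0, "wy": 0, "wz": 0, "fingers": 0},
  {"tx": 0, "ty": 0, "tz": 0, "wx": 0, "wy": 0, "wz": 0, "fingers": 0},
])

```text
time: 21.65
ee_pos: [0.5447, 0.132, 0.0205]
tool_rot: [0.033, 0.999, 0.0, -0.009]
force: [-16.7, 4.4, 3.6]
grip_width: -0.002
gripper_force: 8.4
```

It still creeps about 0.5 mm per tap, so I'll tap again.

>>> drive_tool([
  {"tx": 6, "ty": 0, "tz": 0, "wx": 0, "wy": 0, "wz": 0, "fingers": 0},
  {"tx": 7, "ty": 0, "tz": 0, "wx": 0, "wy": 0, "wz": 0, "fingers": 0},
  {"tx": 0, "ty": 0.5, "tz": 3, "wx": 0, "wy": 0, "wz": 0, "fingers": 0},
  {"tx": -3, "ty": 0, "tz": 0, "wx": 0, "wy": 0, "wz": 0, "fingers": 0},
  {"tx": -3, "ty": 0, "tz": 0, "wx": 0, "wy": 0, "wz": 0, "fingers": 0},
  {"tx": -3, "ty": 0, "tz": -0.5, "wx": 0, "wy": 0, "wz": 0, "fingers": 0},
  {"tx": -2, "ty": 0, "tz": -0.8, "wx": 0, "wy": 0, "wz": 0, "fingers": 0},
  {"tx": -2.7, "ty": 0, "tz": -0.8, "wx": 0, "wy": 0, "wz": 0, "fingers": 0},
  {"tx": 0, "ty": 0, "tz": -0.9, "wx": 0, "wy": 0, "wz": 0, "fingers": 0},
  {"tx": 0, "ty": 0, "tz": 0, "wx": 0, "wy": 0, "wz": 0, "fingers": 0},
])

```text
time: 22.65
ee_pos: [0.5451, 0.1326, 0.0206]
tool_rot: [0.033, 0.999, 0.0, -0.01]
force: [-17.6, 4.9, 3.0]
grip_width: 0.0
gripper_force: 8.8
```

>>> drive_tool([
  {"tx": 6, "ty": 0, "tz": 0, "wx": 0, "wy": 0, "wz": 0, "fingers": 0},
  {"tx": 7, "ty": 0, "tz": 0, "wx": 0, "wy": 0, "wz": 0, "fingers": 0},
  {"tx": 0, "ty": 0, "tz": 3, "wx": 0, "wy": 0, "wz": 0, "fingers": 0},
  {"tx": -3, "ty": 0, "tz": 0, "wx": 0, "wy": 0, "wz": 0, "fingers": 0},
  {"tx": -3, "ty": 0, "tz": 0, "wx": 0, "wy": 0, "wz": 0, "fingers": 0},
  {"tx": -3, "ty": 0, "tz": -0.5, "wx": 0, "wy": 0, "wz": 0, "fingers": 0},
  {"tx": -2, "ty": 0, "tz": -0.8, "wx": 0, "wy": 0, "wz": 0, "fingers": 0},
  {"tx": -2.2, "ty": 0, "tz": -0.8, "wx": 0, "wy": 0, "wz": 0, "fingers": 0},
  {"tx": 0, "ty": 0, "tz": -0.9, "wx": 0, "wy": 0, "wz": 0, "fingers": 0},
  {"tx": 0, "ty": 0, "tz": 0, "wx": 0, "wy": 0, "wz": 0, "fingers": 0},
])

```text
time: 23.65
ee_pos: [0.5453, 0.1325, 0.0205]
tool_rot: [0.033, 0.999, 0.0, -0.01]
force: [-18.0, 3.6, 3.2]
grip_width: 0.003
gripper_force: 8.8
```

>>> drive_tool([
  {"tx": 6, "ty": 0, "tz": 0, "wx": 0, "wy": 0, "wz": 0, "fingers": 0},
  {"tx": 7, "ty": 0, "tz": 0, "wx": 0, "wy": 0, "wz": 0, "fingers": 0},
  {"tx": 0, "ty": 0, "tz": 3, "wx": 0, "wy": 0, "wz": 0, "fingers": 0},
  {"tx": -3, "ty": 0, "tz": 0, "wx": 0, "wy": 0, "wz": 0, "fingers": 0},
  {"tx": -3, "ty": 0, "tz": 0, "wx": 0, "wy": 0, "wz": 0, "fingers": 0},
  {"tx": -3, "ty": 0, "tz": -0.5, "wx": 0, "wy": 0, "wz": 0, "fingers": 0},
  {"tx": -2, "ty": 0, "tz": -0.8, "wx": 0, "wy": 0, "wz": 0, "fingers": 0},
  {"tx": -2.3, "ty": 0, "tz": -0.8, "wx": 0, "wy": 0, "wz": 0, "fingers": 0},
  {"tx": 0, "ty": 0, "tz": -0.9, "wx": 0, "wy": 0, "wz": 0, "fingers": 0},
  {"tx": 0, "ty": 0, "tz": 0, "wx": 0, "wy": 0, "wz": 0, "fingers": 0},
])

```text
time: 24.65
ee_pos: [0.5455, 0.1325, 0.0205]
tool_rot: [0.033, 0.999, 0.0, -0.01]
force: [-17.0, 3.6, 3.3]
grip_width: -0.002
gripper_force: 8.9
```

>>> drive_tool([
  {"tx": 6, "ty": 0, "tz": 0, "wx": 0, "wy": 0, "wz": 0, "fingers": 0},
  {"tx": 7, "ty": 0, "tz": 0, "wx": 0, "wy": 0, "wz": 0, "fingers": 0},
  {"tx": 0, "ty": 0, "tz": 3, "wx": 0, "wy": 0, "wz": 0, "fingers": 0},
  {"tx": -3, "ty": 0, "tz": 0, "wx": 0, "wy": 0, "wz": 0, "fingers": 0},
  {"tx": -3, "ty": 0, "tz": 0, "wx": 0, "wy": 0, "wz": 0, "fingers": 0},
  {"tx": -3, "ty": 0, "tz": -0.5, "wx": 0, "wy": 0, "wz": 0, "fingers": 0},
  {"tx": -2, "ty": 0, "tz": -0.8, "wx": 0, "wy": 0, "wz": 0, "fingers": 0},
  {"tx": -2.1, "ty": 0, "tz": -0.8, "wx": 0, "wy": 0, "wz": 0, "fingers": 0},
  {"tx": 0, "ty": 0, "tz": -0.9, "wx": 0, "wy": 0, "wz": 0, "fingers": 0},
  {"tx": 0, "ty": 0, "tz": 0, "wx": 0, "wy": 0, "wz": 0, "fingers": 0},
])

```text
time: 25.65
ee_pos: [0.5457, 0.1325, 0.0205]
tool_rot: [0.033, 0.999, 0.0, -0.01]
force: [-17.3, 4.6, 3.4]
grip_width: -0.002
gripper_force: 8.9
```

>>> drive_tool([
  {"tx": 6, "ty": 0, "tz": 0, "wx": 0, "wy": 0, "wz": 0, "fingers": 0},
  {"tx": 7, "ty": 0, "tz": 0, "wx": 0, "wy": 0, "wz": 0, "fingers": 0},
  {"tx": 0, "ty": 0, "tz": 3, "wx": 0, "wy": 0, "wz": 0, "fingers": 0},
  {"tx": -3, "ty": 0, "tz": 0, "wx": 0, "wy": 0, "wz": 0, "fingers": 0},
  {"tx": -3, "ty": 0, "tz": 0, "wx": 0, "wy": 0, "wz": 0, "fingers": 0},
  {"tx": -3, "ty": 0, "tz": -0.5, "wx": 0, "wy": 0, "wz": 0, "fingers": 0},
  {"tx": -2, "ty": 0, "tz": -0.8, "wx": 0, "wy": 0, "wz": 0, "fingers": 0},
  {"tx": -2.8, "ty": 0, "tz": -0.8, "wx": 0, "wy": 0, "wz": 0, "fingers": 0},
  {"tx": 0, "ty": 0, "tz": -0.9, "wx": 0, "wy": 0, "wz": 0, "fingers": 0},
  {"tx": 0, "ty": 0, "tz": 0, "wx": 0, "wy": 0, "wz": 0, "fingers": 0},
])

```text
time: 26.65
ee_pos: [0.5459, 0.1324, 0.0205]
tool_rot: [0.033, 0.999, 0.0, -0.01]
force: [-18.6, 4.1, 4.2]
grip_width: -0.002
gripper_force: 9.5
```

>>> drive_tool([
  {"tx": 6, "ty": 0, "tz": 0, "wx": 0, "wy": 0, "wz": 0, "fingers": 0},
  {"tx": 7, "ty": 0, "tz": 0, "wx": 0, "wy": 0, "wz": 0, "fingers": 0},
  {"tx": 0, "ty": 0, "tz": 3, "wx": 0, "wy": 0, "wz": 0, "fingers": 0},
  {"tx": -3, "ty": 0, "tz": 0, "wx": 0, "wy": 0, "wz": 0, "fingers": 0},
  {"tx": -3, "ty": 0, "tz": 0, "wx": 0, "wy": 0, "wz": 0, "fingers": 0},
  {"tx": -3, "ty": 0, "tz": -0.5, "wx": 0, "wy": 0, "wz": 0, "fingers": 0},
  {"tx": -2, "ty": 0, "tz": -0.8, "wx": 0, "wy": 0, "wz": 0, "fingers": 0},
  {"tx": -2, "ty": 0, "tz": -0.8, "wx": 0, "wy": 0, "wz": 0, "fingers": 0},
  {"tx": 0, "ty": 0, "tz": -0.9, "wx": 0, "wy": 0, "wz": 0, "fingers": 0},
  {"tx": 0, "ty": 0, "tz": 0, "wx": 0, "wy": 0, "wz": 0, "fingers": 0},
])

```text
time: 27.65
ee_pos: [0.546, 0.1325, 0.0205]
tool_rot: [0.033, 0.999, 0.0, -0.01]
force: [-18.8, 3.6, 3.5]
grip_width: 0.004
gripper_force: 9.3
```

The last tap at 19 N moved it only 0.1 mm, about 11 mm past first contact, so it is tight. Retreating and taking a final look.

>>> drive_tool([
  {"tx": 8, "ty": 0, "tz": 0, "wx": 0, "wy": 0, "wz": 0, "fingers": 0},
  {"tx": 15, "ty": 0, "tz": 0, "wx": 0, "wy": 0, "wz": 0, "fingers": 0},
  {"tx": 15, "ty": 0, "tz": -10, "wx": 0, "wy": 0, "wz": 0, "fingers": 0},
  {"tx": 0, "ty": 0, "tz": -40, "wx": 0, "wy": 0, "wz": 0, "fingers": 0},
  {"tx": 0, "ty": 0, "tz": -45, "wx": 0, "wy": 0, "wz": 0, "fingers": 0},
  {"tx": 10, "ty": 40, "tz": -25, "wx": 0, "wy": 0, "wz": 0, "fingers": 0},
  {"tx": 0, "ty": 40, "tz": -20, "wx": 0, "wy": 0, "wz": 0, "fingers": 0},
  {"tx": 0, "ty": 0, "tz": 0, "wx": 0, "wy": 0, "wz": 0, "fingers": 0},
  {"tx": 0, "ty": 0, "tz": 0, "wx": 0, "wy": 0, "wz": 0, "fingers": 0},
])

```text
time: 28.55
ee_pos: [0.5146, 0.2159, 0.1644]
tool_rot: [0.034, 0.999, 0.0, 0.002]
force: [0.0, -0.4, -0.3]
grip_width: -0.0
gripper_force: 0.0
```

```bash
python3 - <<'E'
from fit import *
d=grab('wrist','w6')
F=[.620,.1262,.03];u=(proj(d,F)).astype(int);print(u)
x=np.clip(u[0]-130,0,252);y=np.clip(u[1]-100,0,189)
a=cv2.convertScaleAbs(d['img'],alpha=1.7);cv2.imwrite('pics/w6b.png',cv2.resize(a[y:y+195,x:x+260],(800,600),interpolation=cv2.INTER_CUBIC))
print(env.get_state()['force'])
E
```

```text
[179 277]
[ 0.00499187 -0.11188249  0.65561897]
```

View pics/w6b.png

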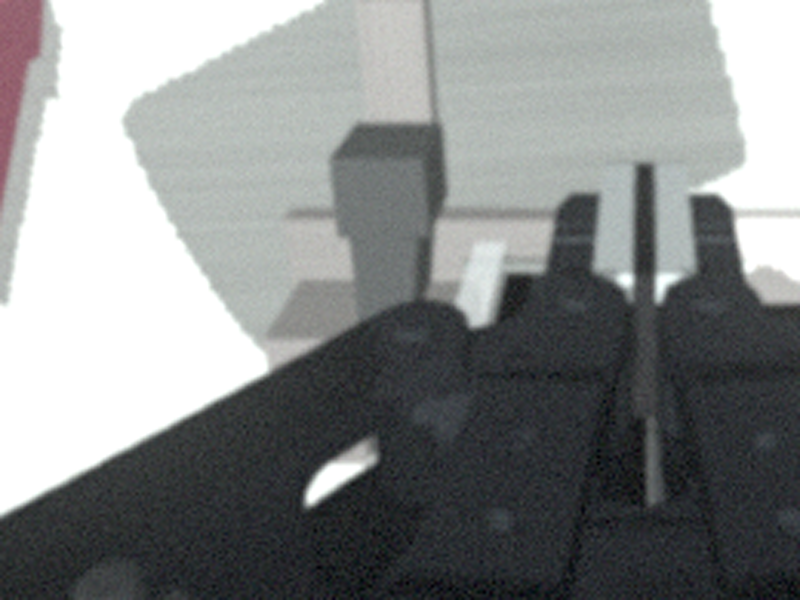

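The key sits straight on the tongue, with its head at (385,190) and its taper running into the channel beside the block. Handing in.

```bash
python3 -c "
from cell import env
print(env.hand_in())"
```

```text
the job is handed in; nothing more can be done
None
```

I put the key in the channel loose and let go, then tapped it in until 19 N taps moved it only about 0.1 mm, and handed the job in at about 29 s. No verdict came back.

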